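Fill the jar with push-fit plugs through its funnel

ROBOT

A 6-joint arm with a two-finger parallel gripper is mounted at the origin on the work surface; the furniture and walls round the work are solid. World frame = base frame: x ahead of the robot, y to its left, z up, the work surface at z = 0. Lengths are in m, angles in rad, forces in N, time in s.
With the tool pointing down it reaches from about 0.3 to 0.775 m from the base axis. Payload 14.6 kg.
Tool frame: the origin (TCP) lies between the finger pads; the fingertips stand ctrl.tip_extent ahead of it and the grasp point (between the pads) lies 3 mm ahead of it (ctrl.tip_extent is the distance from the TCP to the fingertips, in m); z points along the fingers, y is the line along which they close (so a half turn about z gives the same grasp; the last joint's range is limited). The gripper opens to 94 mm and grips with 3 to 60 N. Pads are 16 mm wide; open, the fingers measure 119 mm over their backs; the gripper's body (75 mm by 177 mm) begins 78 mm behind the grasp point.
Start: joints at [-1.354, 0.3, 1.521, -0, 1.321, -0.067], TCP at [0.154, -0.528, 0.227] pointing down, gripper open.
Joint ranges: [-3.03, 3.03], [-0.79, 2.21], [0.23, 2.52], [-1.04, 4.18], [0, 3.07], [-2.55, 2.55]. Speed limits (rad/s): [2.22, 2.22, 2.57, 3.14, 3.14, 3.14].

INTERFACE

Orientations are given as [roll, pitch, yaw] about the fixed x, y, z axes, in that order (R = Rz(yaw) Ry(pitch) Rx(roll)).
In Python, from station import ctrl gives the robot as it stands.
- The arm moves only by the tool shift_gripper, called after "Call:" by a JSON object that holds its "name" and its "arguments". Schema: {"type":"object","properties":{"plan":{"type":"array","items":{"type":"array","items":{"type":"array","items":{"type":"number"},"minItems":6,"maxItems":6},"minItems":1,"maxItems":10},"minItems":1,"maxItems":1},"jaw":{"type":"number"},"grip_force":{"type":"number"},"only":{"type":"string"},"quiet":{"type":"boolean"},"lines":{"type":"string"}},"required":["plan"],"additionalProperties":false}. plan is a list that holds a single list of rows (three levels of brackets), with 1 to 10 rows, each of 6 numbers: dx, dy, dz in cm, then a rotation vector rx, ry, rz in units of 0.25 rad; each row shifts and turns the commanded pose from where the row before left it, along the tool's axes as they then stand; what a row does not reach is not made up. A row lasts 1/10 s, in which the tool goes at most 0.05 m and 0.15 rad, less where a joint would pass 70% of its speed; a pose out of reach is approached as far as the arm can. jaw is the finger opening in m, set as the call begins (left out keeps the last). The fingers move at their own pace and stop on an object; grip_force is the grip in N (left out, the last holds). Time passes only in rows, so rows that do not move let the fingers close. The tool returns the time, the measured TCP pose, the force, the opening and the grip force at its end. only (a regular expression) keeps the lines of the reply that match it, lines (a string "A,B") keeps lines A to B, and quiet returns only ok. Input that does not fit is refused with a message, and nothing moves.
- ctrl.get_obs(): the state, without advancing time (a new reading comes with each control period).
- ctrl.camera(name): name is "scene" or "top" or "wrist"; returns a dict with "pixels" (480x640x3 uint8, blue, green, red), "fx", "fy", "cx", "cy" (pixels), "extrinsics" (4x4, takes a point from camera to world coordinates). Camera axes: x right, y up, looking along -z (the intrinsics and any distortion apply to the point x, -y, -z); pixel columns grow to the right and rows downward; lengths in m; the calibration is good to about 2 mm. A picture is of the moment at which its call begins. There is no depth.
- ctrl.hand_in(): hands the job in; it is judged then, once.
The state is a dict: "time_s": time; "qpos": joint angles; "joint_vel": joint speeds; "tau": joint torques, N m; "ee_pos": TCP position; "eef_rot": TCP orientation; "force": force on the tool from outside, world axes, zero at the start; "moment": the same for the moment, N m; "grip_width": finger opening in m; "grip_force": force on a finger pad.
Only numpy, scipy, OpenCV 4.12 (cv2) and the standard library are available. Lean on these libraries where they do the work, as an engineer would, in place of code of your own. Each camera call takes 0.05 s, during which the arm holds its last target. There are 200 camera calls.

TASK

Pour the three black push-fit plugs out of their scoop through the wide funnel so that all of them end up down in the narrow clear jar, then stand the emptied scoop upright back on the table and let go of it. A second scoop just like it holds ball bearings: leave that one where it stands.

Things in the scene. Friction and masses are not known exactly. Their poses are not given: they have to be found in the camera images.
- scoop: grey plastic scoop holding the plugs, 120 g. Floor 100x64 mm, 3 thick; walls 26 high at back (+x) and sides (y); mouth at -x open, last 26 mm of floor ramp up 4. Origin under floor middle, z up. Handle: bar along x over the centre line, 14 wide, z 67 to 89, x -26 to 56, on a post at the back; grip across y at x 0, z 78 (near centre of mass). Mouth lowered 25 to 45 degrees, plugs slide out over it
- scoop_lip (a point): middle of this scoop's mouth edge: scoop frame (-50, 0, 7) mm, axes as the scoop's
- funnel_jar: clear jar (inside 56 mm wide, floor 13 mm above table) with a wide aluminium funnel fixed in it, on a foot screwed to the table; does not move. Round funnel rim: 143 mm outside, 135 inside, 138 above table; cone slopes 53 degrees to a spout 47 wide inside, ending in the jar 56 above table. Origin on the axis at table level, z up
- funnel_mouth (a point): centre of the funnel's mouth, on the axis, level with the rim (138 mm above the table)
- plug_1: black printed push-fit plug, a thick mushroom shape about 16 x 22 x 16 mm, 12 g, lying loose on the scoop's floor; it slides and rolls easily. Origin under its middle as it lies at the start
- plug_2: black printed push-fit plug, a thick mushroom shape about 16 x 21 x 16 mm, 12 g, lying loose on the scoop's floor; it slides and rolls easily. Origin under its middle as it lies at the start
- plug_3: black printed push-fit plug, a thick mushroom shape about 21 x 16 x 16 mm, 12 g, lying loose on the scoop's floor; it slides and rolls easily. Origin under its middle as it lies at the start
- other_scoop: the same scoop but holding two steel ball bearings (22 mm across, 7 thick); not to be used. Origin under the middle of its floor. Beyond the scoops, at x over 0.50 m and y from 0.18 to 0.36 m, a fixed stand holds a big black ring that reaches 220 mm above the table: carry nothing into it

How it is judged:
On the way:
1. the scoop is held with its mouth lowered (tilted more than about 14 degrees) over the funnel (angle between scoop's own z axis and vertical above 0.25 rad and horizontal distance between scoop_lip and funnel_mouth below 0.075 m and height (world z) of scoop_lip above 0.1 m), for 0.1 s.
At the end, for the whole second after the job is handed in: all three plugs lie at rest in the jar, below the funnel's spout (origin within 34 mm of the jar's axis and less than 60 mm above the table), and the scoop stands released and at rest on the table, its floor within 12 mm of the table top and within 10 degrees of level (horizontal distance between each of plug_1, plug_2, plug_3 and funnel_jar below 0.034 m and height (world z) of each of plug_1, plug_2, plug_3 below 0.06 m and linear speed of each of plug_1, plug_2, plug_3, scoop below 0.03 m/s and height (world z) of scoop between -0.012 and 0.012 m and angle between scoop's own z axis and vertical below 0.175 rad); the robot touches nothing.
It fails at once if the scoop of bearings is moved by more than 30 mm (distance of other_scoop from where it was at the start of the episode above 0.03 m).
It also fails if it takes over 64 s, if anything falls off the work surface, if the arm or the gripper's body presses on something with over 40 N, if the wrist force passes 120 N, or if a joint passes its speed limit or range.

## Working session

There is one attempt and no reset: what is moved stays moved. The work goes in short steps, Python scripts to look and compute and a tool call to move; the robot and the scene stay as the last step left them, time stands still between calls to the robot, and variables do not carry over. Pictures are saved under pics/ and viewed, at most 10 in all, crops included, and the job is handed in when it is done.

```bash
ls; mkdir -p pics; python3 - <<'E'
from station import ctrl
import cv2,numpy as np
for n in ("top","scene"):
    c=ctrl.camera(n); cv2.imwrite(f"pics/{n}0.png",c["pixels"]); print(n,c["fx"],c["fy"],c["cx"],c["cy"],np.round(c["extrinsics"],4).tolist(),[k for k in c])
print(ctrl.tip_extent,ctrl.get_obs())
E
```

```text
pics
station.py
top 587.16044697292 587.16044697292 317.54676649900136 233.30258377845752 [[0.0195, 0.9815, -0.1907, 0.3002], [-0.9998, 0.0172, -0.0137, 0.142], [-0.0101, 0.1909, 0.9815, 1.1], [0.0, 0.0, 0.0, 1.0]] ['pixels', 'fx', 'fy', 'cx', 'cy', 'extrinsics']
scene 519.816611865412 519.816611865412 324.8497977334614 242.47711508388957 [[-0.48, 0.4295, -0.765, -0.231], [-0.8772, -0.2463, 0.4122, 0.5118], [-0.0114, 0.8689, 0.4949, 0.5806], [0.0, 0.0, 0.0, 1.0]] ['pixels', 'fx', 'fy', 'cx', 'cy', 'extrinsics']
0.022 {'time_s': 0.1, 'qpos': array([-1.35359106e+00,  3.00395733e-01,  1.52150550e+00,  1.15042664e-05,
        1.32069964e+00, -6.65923074e-02]), 'joint_vel': array([ 0.00206252,  0.00060145, -0.00016655,  0.00089314, -0.00157685,
       -0.00037094]), 'tau': array([-2.61201569e-05, -5.32643509e+01, -3.53286195e+01,  7.08928099e-02,
        2.34254653e-02, -4.97758651e-05]), 'ee_pos': array([ 0.15396087, -0.52779501,  0.22695963]), 'eef_rot': array([-3.14058741e+00, -7.82089119e-05,  2.83794677e-01]), 'force': array([ 0.70054784,  0.22230838, -0.33494179]), 'moment': array([-0.00407698, -0.04327244, -0.05414712]), 'grip_force': 0.0, 'grip_width': 0.0937833197071412}
```

View pics/top0.png

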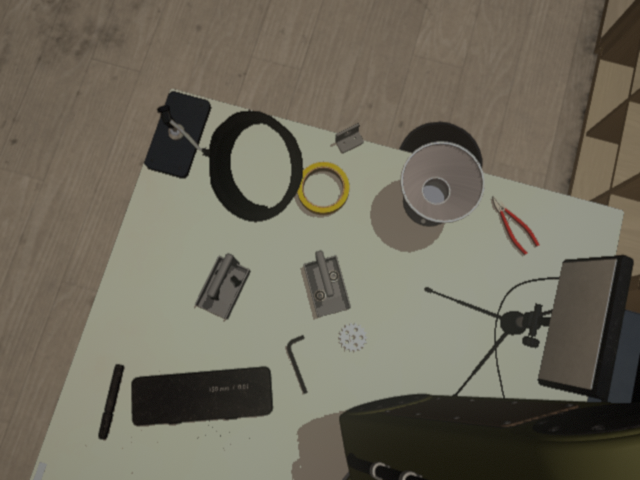

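View pics/scene0.png

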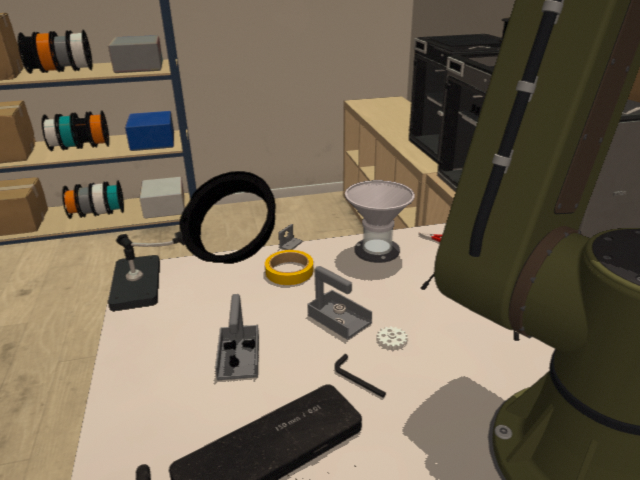

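The top view shows the plug scoop around (222,287), the bearing scoop at (326,285), the funnel rim centred near (442,182) and the black ring at (256,165). The scene view confirms the black plugs are in the left scoop (238,350). I'll zoom in on both.

```bash
python3 - <<'E'
import cv2,numpy as np
a=cv2.imread("pics/top0.png");b=cv2.imread("pics/scene0.png")
r=lambda im,x,y,w,h:cv2.resize(im[y:y+h,x:x+w],(400,400*h//w),interpolation=cv2.INTER_CUBIC)
A=r(a,180,240,80,90);B=r(b,200,285,80,100)
h=max(A.shape[0],B.shape[0]);o=np.zeros((h,800,3),np.uint8);o[:A.shape[0],:400]=A;o[:B.shape[0],400:]=B
cv2.imwrite("pics/crop1.png",o)
C=cv2.resize(a[120:240,385:505],(600,600),interpolation=cv2.INTER_CUBIC);cv2.imwrite("pics/crop2.png",C)
E
```

```text
(no output)
```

View pics/crop1.png

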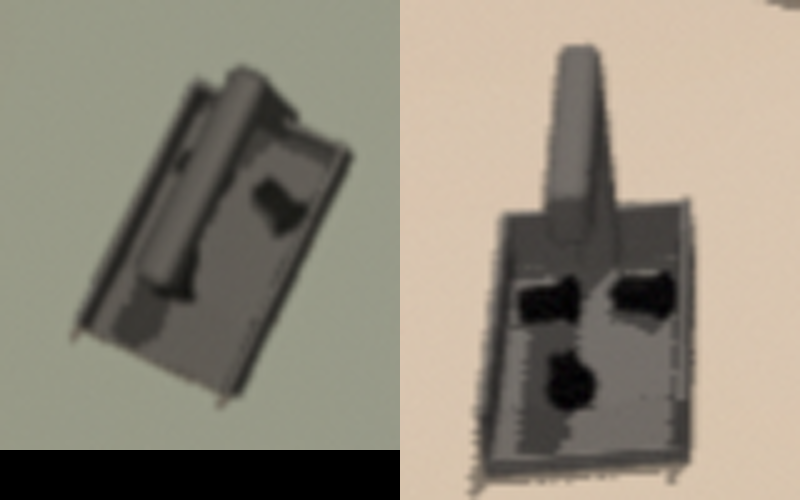

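View pics/crop2.png

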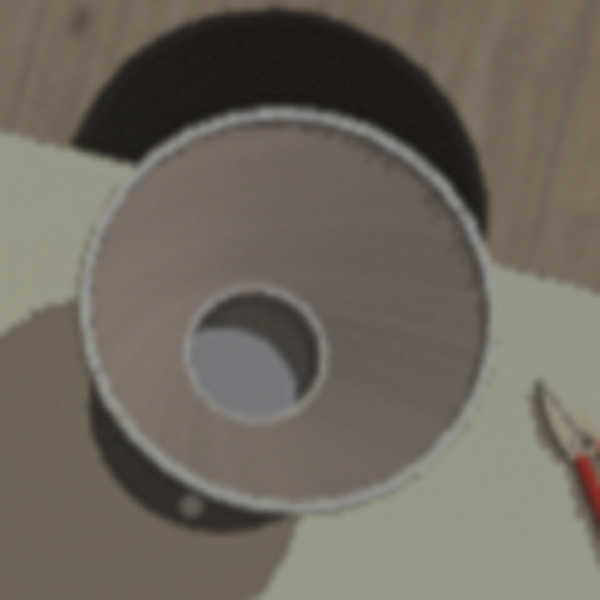

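Crops: in the top view, the scoop's back wall corners are at about (219,257) and (250,270), and its mouth corners at (196,305) and (227,320). The bar's top runs from about (211,295) to (229,254). The funnel rim is centred at (442.2,181.6).

```bash
cat > h.py <<'E'
from station import ctrl
import cv2,numpy as np
K={'top':(587.16,317.547,233.303,np.array([[0.0195,0.9815,-0.1907,0.3002],[-0.9998,0.0172,-0.0137,0.142],[-0.0101,0.1909,0.9815,1.1]])),
'scene':(519.817,324.85,242.477,np.array([[-0.48,0.4295,-0.765,-0.231],[-0.8772,-0.2463,0.4122,0.5118],[-0.0114,0.8689,0.4949,0.5806]]))}
def pt(n,u,v,z):
    f,cx,cy,E=K[n]; d=E[:,:3]@np.array([(u-cx)/f,-(v-cy)/f,-1]); o=E[:,3]
    return o+d*(z-o[2])/d[2]
E
python3 - <<'E'
from h import *
np.set_printoptions(precision=4,suppress=True)
c=lambda x,y:(180+x/5,240+y/5); s=lambda x,y:(200+(x-400)/5,285+y/5)
for nm,cam,p,z in [("backL",'top',c(197,80),.029),("backR",'top',c(352,150),.029),("mouthL",'top',c(78,325),.029),("mouthR",'top',c(238,396),.029),
 ("barfront",'top',c(157,272),.089),("barback",'top',c(247,72),.089),
 ("s backL",'scene',s(503,213),.029),("s backR",'scene',s(688,203),.029),("s mouthL",'scene',s(488,463),.029),("s mouthR",'scene',s(690,458),.029),("s barback",'scene',s(578,46),.089),("s barfront top",'scene',s(569,190),.089),
 ("funnel",'top',(442.2,181.6),.138),("rimL",'top',(401.2,181),.138),("rimR",'top',(483.2,181),.138),("other mid bar",'top',(321,275),.089)]:
    print(nm,pt(cam,*p,z))
E
```

```text
backL [0.4624 0.3375 0.029 ]
backR [0.4374 0.279  0.029 ]
mouthL [0.3716 0.3762 0.029 ]
mouthR [0.3471 0.3166 0.029 ]
barfront [0.3862 0.3369 0.089 ]
barback [0.4564 0.3092 0.089 ]
s backL [0.4562 0.3416 0.029 ]
s backR [0.4305 0.2856 0.029 ]
s mouthL [0.3467 0.3834 0.029 ]
s mouthR [0.3193 0.3305 0.029 ]
s barback [0.4517 0.3106 0.089 ]
s barfront top [0.3821 0.3391 0.089 ]
funnel [ 0.5801 -0.0541  0.138 ]
rimL [0.58   0.0153 0.138 ]
rimR [ 0.5823 -0.1234  0.138 ]
other mid bar [0.4232 0.1487 0.089 ]
```

```bash
python3 - <<'E'
from h import *
a=cv2.imread("pics/top0.png")
w=ctrl.camera("wrist")["pixels"]
A=cv2.resize(a[230:430,400:640],(480,400),interpolation=cv2.INTER_CUBIC)
o=np.zeros((400,800,3),np.uint8);o[:,:480]=A;o[:240,480:]=cv2.resize(w,(320,240))
cv2.imwrite("pics/obst.png",o)
for n,u,v in [("trip",512,322),("leg1",427,290),("leg2",455,395)]:print(n,pt("top",u,v,0))
for z in (.2,.3,.4,.5):
  print(z,[np.round(pt("top",u,v,z)[:2],3).tolist() for u,v in [(565,258),(632,258),(600,400),(538,385)]])
E
```

```text
trip [ 0.35325475 -0.20525694  0.        ]
leg1 [ 0.40951743 -0.0494202   0.        ]
leg2 [ 0.22056982 -0.09689239  0.        ]
0.2 [[0.443, -0.228], [0.445, -0.331], [0.232, -0.266], [0.252, -0.176]]
0.3 [[0.427, -0.187], [0.429, -0.278], [0.24, -0.221], [0.257, -0.141]]
0.4 [[0.411, -0.146], [0.413, -0.226], [0.247, -0.176], [0.263, -0.106]]
0.5 [[0.395, -0.105], [0.397, -0.173], [0.255, -0.13], [0.268, -0.07]]
```

View pics/obst.png

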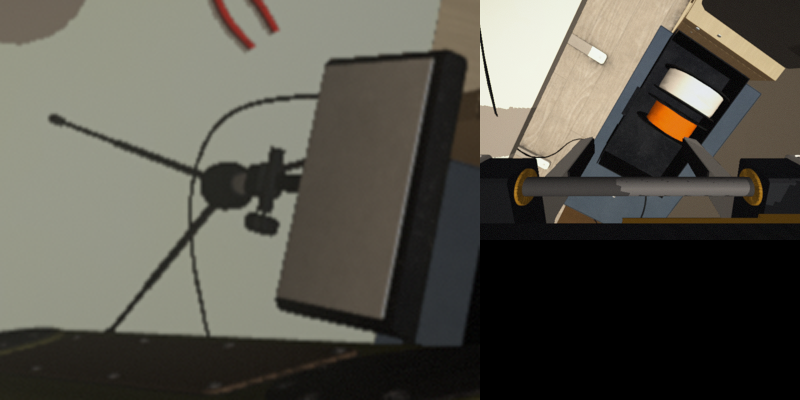

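The box at top-view (590,325) is a lamp panel on a tripod. I estimate it at about (0.34,-0.17), 0.25–0.45 m high, which is between the arm and the work. I'll lift first, then swing over and outside it.

The rows are not in the units I measure in: shifts go in cm and turns go in units of 0.25 rad. I convert before sending: -0.05 m is -5, 0.05 m is 5, -0.05 rad is -0.2.

Call:
{"name": "shift_gripper", "arguments": {"plan": [[[0,0,-5,0,0,0],[0,0,-5,0,0,0],[0,0,-5,0,0,0],[0,0,-5,0,0,0],[0,2,-5,0,0,0],[0,3,-2,0,0,0],[3,0,0,0,0,-0.2],[5,0,0,0,0,-0.332],[5,0,0,0,0,-0.332],[0,0,0,0,0,0]]]}}

```text
time_s: 1.15
ee_pos: [0.2937, -0.5268, 0.4913]
eef_rot: [-3.141, -0.001, 0.508]
force: [-0.9, 1.1, -0.0]
grip_width: 0.0939
grip_force: 0.0
```

```bash
python3 -c "
from station import ctrl;print(ctrl.get_obs()['qpos'].round(3))"
```

```text
[-1.123e+00  4.190e-01  7.650e-01  1.000e-03  1.959e+00 -6.000e-02]
```

To row units: 0.05 m is 5, 0.002 m is 0.2, -0.083 rad is -0.332.

Call:
{"name": "shift_gripper", "arguments": {"plan": [[[5,0.2,0,0,0,-0.332],[5,0.2,0,0,0,-0.332],[5,0.2,0,0,0,-0.332],[5,0.2,0,0,0,-0.332],[5,0.2,0,0,0,-0.332],[5,0.2,0,0,0,-0.332],[5,0.2,0,0,0,-0.332],[5,0.2,0,0,0,-0.332],[5,0.2,0,0,0,-0.332],[5,0.2,0,0,0,-0.332]]]}}

```text
time_s: 2.15
ee_pos: [0.6166, -0.1678, 0.4911]
eef_rot: [-3.14, -0.0, 1.332]
force: [-0.6, -1.0, -1.1]
grip_width: 0.0938
grip_force: 0.0
```

Call:
{"name": "shift_gripper", "arguments": {"plan": [[[5,0,0,0,0,-0.4],[5,0,0,0,0,-0.4],[5,0,0,0,0,-0.4],[5,0,0,0,0,-0.4],[5,0,0,0,0,-0.4],[5,0,0,0,0,-0.4],[0,0,0,0,0,0]]]}}

```text
time_s: 2.85
ee_pos: [0.6118, 0.1312, 0.492]
eef_rot: [3.141, -0.001, 1.939]
force: [0.1, -0.6, -0.0]
grip_width: 0.094
grip_force: 0.0
```

```bash
python3 -c "
from station import ctrl;print(ctrl.get_obs()['qpos'].round(3))"
```

```text
[ 1.52e-01  4.89e-01  6.62e-01  1.00e-03  1.99e+00 -2.15e-01]
```

Call:
{"name": "shift_gripper", "arguments": {"plan": [[[4.3,-2.03,0,0,0,0],[4.3,-2.03,0,0,0,0],[4.3,-2.03,0,0,0,0],[4.3,-2.03,0,0,0,0],[4.3,-2.03,0,0,0,0],[4.3,-2.03,0,0,0,0],[0,0,4,0,0,-0.54],[0,0,4,0,0,-0.54],[0,0,4,0,0,-0.54],[0,0,4,0,0,-0.54]]]}}

```text
time_s: 3.85
ee_pos: [0.4086, 0.3244, 0.3302]
eef_rot: [3.142, 0.0, 2.474]
force: [0.1, 0.6, -0.0]
grip_width: 0.094
grip_force: 0.0
```

Call:
{"name": "shift_gripper", "arguments": {"plan": [[[0,0,4,0,0,-0.54],[0,0,4,0,0,-0.54],[0,0,0,0,0,0],[0,0,0,0,0,0],[0,0,0,0,0,0]]]}}

```text
time_s: 4.35
ee_pos: [0.4094, 0.3254, 0.2543]
eef_rot: [3.139, 0.002, 2.736]
force: [-0.7, 0.4, 0.2]
grip_width: 0.094
grip_force: 0.0
```

```bash
python3 - <<'E'
from h import *
print(ctrl.get_obs()['qpos'].round(3))
w=ctrl.camera("wrist"); cv2.imwrite("pics/w1.png",w["pixels"]); print(w["fx"],w["cx"],w["cy"],w["extrinsics"].round(4).tolist())
E
```

```text
[ 0.602  0.217  1.562 -0.     1.359 -0.564]
354.47853591866937 316.18347706185426 244.93401320446927 [[0.3935, -0.8917, -0.2237, 0.3443], [0.9193, 0.3822, 0.0939, 0.3541], [0.0018, -0.2426, 0.9701, 0.4119], [0.0, 0.0, 0.0, 1.0]]
```

View pics/w1.png

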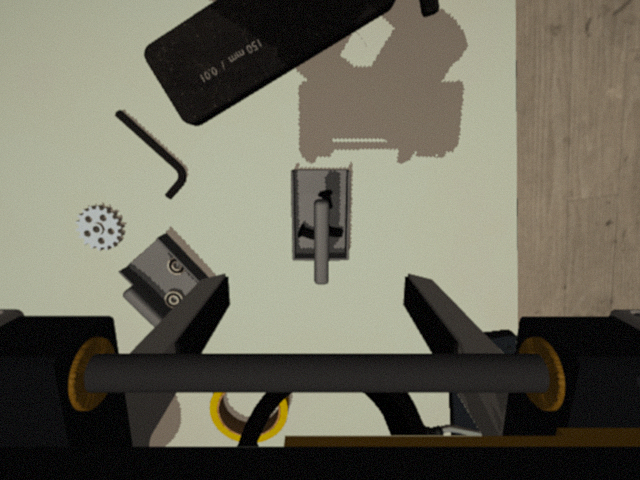

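The wrist view has the scoop upright in the frame and aligned with the tool. The bar top runs from (321,203) to (321,280), and the mouth corners are at (293,168) and (351,168).

```bash
python3 - <<'E'
from h import *
E=np.array([[0.3935,-0.8917,-0.2237,0.3443],[0.9193,0.3822,0.0939,0.3541],[0.0018,-0.2426,0.9701,0.4119]])
K['wrist']=(354.479,316.183,244.934,E)
P={k:pt('wrist',u,v,z) for k,u,v,z in [('bf',320.5,201,.089),('bb',321.5,283,.089),('ml',293,170,.029),('mr',351,170,.029),('bl',293,260,.029),('br',350,260,.029)]}
for k in P: print(k,P[k].round(4))
d=P['bb']-P['bf']; yw=np.arctan2(d[1],d[0]); print("yaw",yw,np.linalg.norm(d))
print("origin bar",P['bf']+d/np.linalg.norm(d)*.026, "corners",sum(P[k] for k in('ml','mr','bl','br'))/4)
e=(P['bl']+P['br']-P['ml']-P['mr'])/2;print(np.arctan2(e[1],e[0]),np.linalg.norm(e))
o=ctrl.get_obs();print(o['ee_pos'],o['eef_rot'])
E
```

```text
bf [0.3824 0.3427 0.089 ]
bb [0.4556 0.3127 0.089 ]
ml [0.3478 0.3267 0.029 ]
mr [0.372 0.383 0.029]
bl [0.4384 0.2862 0.029 ]
br [0.4637 0.3451 0.029 ]
yaw -0.389339987732351 0.07912067983475159
origin bar [0.4064428  0.33282309 0.089     ] corners [0.40547092 0.33525475 0.029     ]
-0.40617951767014676 0.0991716901460958
[0.40928405 0.32541353 0.25413242] [3.13875039e+00 1.79046793e-03 2.73696612e+00]
```

To row units: 0.006 m is 0.6, 0.0035 m is 0.35, -0.01 rad is -0.04.

Call:
{"name": "shift_gripper", "arguments": {"plan": [[[0.6,0.35,3,0,0,-0.04],[0,0,3,0,0,0],[0,0,3,0,0,0],[0,0,3,0,0,0],[0,0,3,0,0,0],[0,0,2.3,0,0,0],[0,0,0,0,0,0],[0,0,0,0,0,0]]]}}

```text
time_s: 5.2
ee_pos: [0.4051, 0.3312, 0.0804]
eef_rot: [3.14, 0.001, 2.749]
force: [-0.0, -0.4, 0.0]
grip_width: 0.0941
grip_force: 0.0
```

Call:
{"name": "shift_gripper", "arguments": {"plan": [[[0,0,0,0,0,0],[0,0,0,0,0,0],[0,0,0,0,0,0],[0,0,0,0,0,0],[0,0,0,0,0,0],[0,0,0,0,0,0],[0,0,0,0,0,0],[0,0,0,0,0,0],[0,0,0,0,0,0],[0,0,0,0,0,0]]], "jaw": 0.0, "grip_force": 40}}

```text
time_s: 6.2
ee_pos: [0.4044, 0.3307, 0.0788]
eef_rot: [3.142, 0.0, 2.75]
force: [0.2, 2.1, -0.1]
grip_width: 0.0176
grip_force: 0.4
```

Call:
{"name": "shift_gripper", "arguments": {"plan": [[[0,0,0,0,0,0],[0,0,0,0,0,0],[0,0,0,0,0,0],[0,0,0,0,0,0],[0,0,0,0,0,0]]]}}

```text
time_s: 6.7
ee_pos: [0.4044, 0.3307, 0.0788]
eef_rot: [3.142, -0.0, 2.75]
force: [-0.8, 0.3, -0.7]
grip_width: 0.0138
grip_force: 40.0
```

Call:
{"name": "shift_gripper", "arguments": {"plan": [[[0,0,-0.5,0,0,0],[0,0,-1,0,0,0],[0,0,-1.5,0,0,0],[0,0,-2,0,0,0],[0,0,-2,0,0,0],[0,0,-2,0,0,0],[0,0,-2,0,0,0],[0,0,-2,0,0,0],[0,0,-1,0,0,0],[0,0,-1,0,0,0]]]}}

```text
time_s: 7.7
ee_pos: [0.4043, 0.3306, 0.2296]
eef_rot: [3.141, 0.0, 2.75]
force: [0.5, 0.1, -1.6]
grip_width: 0.0136
grip_force: 40.0
```

```bash
python3 - <<'E'
from h import *
cv2.imwrite("pics/w2.png",np.hstack([ctrl.camera("wrist")["pixels"][100:400,200:500],ctrl.camera("scene")["pixels"][150:450,150:450]]))
E
```

```text
(no output)
```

View pics/w2.png

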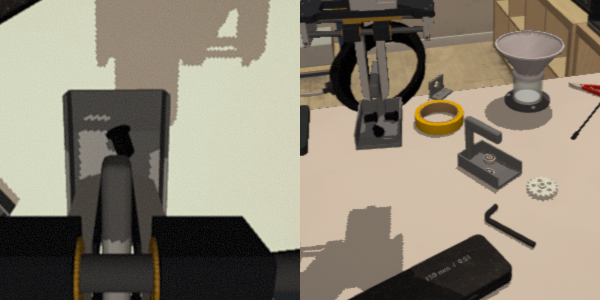

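The scoop is held level and clear of the table with the plugs inside (wrist crop: a plug at about (120,140)). I'll carry it slowly along -y first, to stay clear of the ring.

Call:
{"name": "shift_gripper", "arguments": {"plan": [[[-0.2,-0.5,-0.2,0,0,0],[-0.4,-1,-0.4,0,0,0],[-0.6,-1.4,-0.4,0,0,0],[-0.8,-1.8,-0.4,0,0,0],[-0.8,-2,-0.4,0,0,0],[-0.8,-2,-0.4,0,0,0],[-0.8,-2,0,0,0,0],[-0.8,-2,0,0,0,0],[-0.8,-2,0,0,0,0],[-0.8,-2,0,0,0,0]]]}}

```text
time_s: 8.8
ee_pos: [0.403, 0.1485, 0.2509]
eef_rot: [-3.141, 0.0, 2.749]
force: [0.1, -0.1, -1.9]
grip_width: 0.0132
grip_force: 40.0
```

Call:
{"name": "shift_gripper", "arguments": {"plan": [[[-0.8,-1.8,0,0,0,0.04],[-0.6,-1.4,0,0,0,0.12],[-0.5,-1,0,0,0,0.16],[-0.3,-0.6,0,0,0,0.2],[0,0,0,0,0,0.24],[0,0,0,0,0,0.24],[0,0,0,0,0,0.24],[0,0,0,0,0,0.2],[0,0,0,0,0,0.12],[0,0,0,0,0,0]]]}}

```text
time_s: 9.8
ee_pos: [0.4041, 0.0971, 0.2508]
eef_rot: [-3.142, -0.0, 2.358]
force: [-0.9, 0.3, -2.1]
grip_width: 0.0134
grip_force: 40.0
```

```bash
python3 - <<'E'
from h import *
from scipy.spatial.transform import Rotation as R
o=ctrl.get_obs();r=R.from_euler('xyz',o['eef_rot'])
print(r.inv().apply(np.array([.629,-.103,.247])-o['ee_pos']).round(4))
E
```

```text
[-0.3006  0.0169  0.0038]
```

To row units: -0.02 m is -2, -0.015 m is -1.5.

Call:
{"name": "shift_gripper", "arguments": {"plan": [[[-0.5,0,0,0,0,0],[-1,0.1,0,0,0,0],[-1.5,0.1,0,0,0,0],[-2,0.1,0,0,0,0],[-2,0.1,0,0,0,0],[-2,0.1,0,0,0,0],[-2,0.1,0,0,0,0],[-2,0.1,0,0,0,0],[-2,0.1,0,0,0,0],[-2,0.1,0,0,0,0]]]}}

```text
time_s: 10.8
ee_pos: [0.5325, -0.0176, 0.2504]
eef_rot: [-3.141, -0.0, 2.359]
force: [-0.4, -0.5, -1.6]
grip_width: 0.0136
grip_force: 40.0
```

Call:
{"name": "shift_gripper", "arguments": {"plan": [[[-2,0.1,0,0,0,0],[-2,0.1,0,0,0,0],[-2,0.1,0,0,0,0],[-2,0.1,0,0,0,0],[-2,0.1,0,0,0,0],[-1.5,0.1,0,0,0,0],[-1,0.1,0.2,0,0,0],[-0.5,0.1,0.2,0,0,0],[0,0.1,0,0,0,0],[0,0,0,0,0,0]]]}}

```text
time_s: 11.8
ee_pos: [0.6298, -0.1007, 0.2467]
eef_rot: [-3.141, -0.0, 2.36]
force: [0.3, -0.4, -1.6]
grip_width: 0.0135
grip_force: 40.0
```

```bash
python3 - <<'E'
from h import *
print(ctrl.get_obs()['qpos'].round(2))
t=ctrl.camera("top")["pixels"][100:340,340:640];s=ctrl.camera("scene")["pixels"][60:300,260:560]
cv2.imwrite("pics/p1.png",cv2.resize(np.hstack([t,s]),(800,320)))
E
```

```text
[-0.22  0.49  1.22  0.    1.44 -1.01]
```

View pics/p1.png

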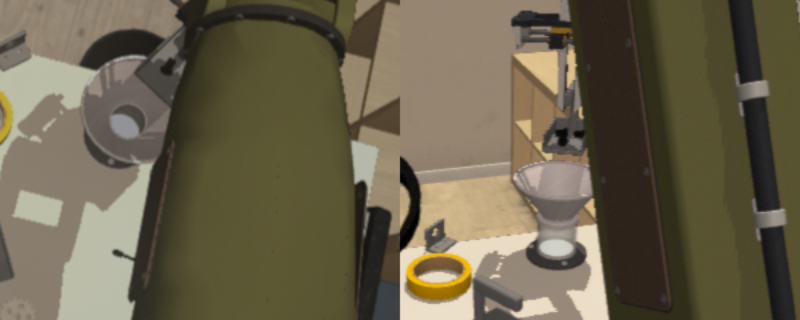

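Call:
{"name": "shift_gripper", "arguments": {"plan": [[[0,0,0.8,0,0,0],[0.37,0,-0.24,0,-0.2,0],[0.37,0,-0.24,0,-0.2,0],[0.37,0,-0.24,0,-0.2,0],[0.37,0,-0.24,0,-0.2,0],[0.37,0,-0.24,0,-0.2,0],[0.37,0,-0.24,0,-0.2,0],[0,0,0,0,0,0]]]}}

```text
time_s: 12.7
ee_pos: [0.6124, -0.0833, 0.2502]
eef_rot: [3.142, 0.301, 2.361]
force: [-0.1, -0.1, -0.9]
grip_width: 0.0139
grip_force: 40.0
```

```bash
cat > lip.py <<'E'
from h import *
from scipy.spatial.transform import Rotation as R
o=ctrl.get_obs();r=R.from_euler('xyz',o['eef_rot'])
print("lip",(o['ee_pos']+r.apply([.05,0,.072])).round(4),"tilt",np.degrees(np.arccos(-r.as_matrix()[2,2])).round(1),o['qpos'].round(2), "down/tool",r.inv().apply([0,0,-1]).round(3))
E
python3 lip.py
```

```text
lip [ 0.5936 -0.0647  0.1666] tilt 17.2 [-0.12  0.32  1.47 -0.2   1.12 -0.84] down/tool [ 0.296 -0.     0.955]
```

To row units: 0.0067 m is 0.67, 0.0046 m is 0.46, -0.02 rad is -0.08.

Call:
{"name": "shift_gripper", "arguments": {"plan": [[[0.67,0,0.46,0,-0.2,0],[0.67,0,0.46,0,-0.2,0],[0.37,0,-0.24,0,-0.12,0],[0.15,0,-0.1,0,-0.08,0],[0.15,0,-0.1,0,-0.08,0],[0.15,0,-0.1,0,-0.08,0],[0.15,0,-0.1,0,-0.08,0],[0.15,0,-0.1,0,-0.08,0],[0.15,0,-0.1,0,-0.08,0],[0,0,0,0,0,0]]]}}

```text
time_s: 13.7
ee_pos: [0.5952, -0.0665, 0.2391]
eef_rot: [-3.141, 0.551, 2.36]
force: [0.4, -0.9, -1.8]
grip_width: 0.0138
grip_force: 40.0
```

```bash
python3 lip.py
python3 - <<'E'
from h import *
a=ctrl.camera("top")["pixels"];cv2.imwrite("pics/t_a.png",a);cv2.imwrite("pics/p2.png",cv2.resize(np.hstack([a[100:300,340:540],ctrl.camera("scene")["pixels"][90:290,290:490]]),(800,400)))
E
```

```text
lip [ 0.5916 -0.063   0.1516] tilt 31.6 [-0.02  0.22  1.68 -0.49  0.88 -0.57] down/tool [0.523 0.    0.852]
```

View pics/p2.png

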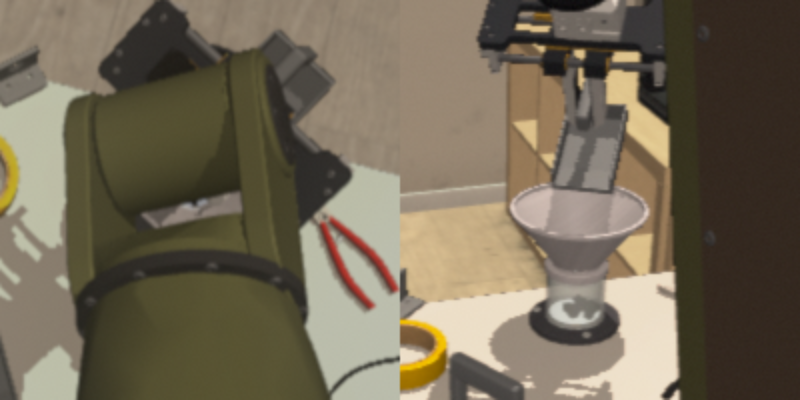

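At (590,150) in the scene crop the scoop looks empty, and dark shapes show in the jar near (575,310). I'll tilt a little more to be sure, then level the scoop, lift it and back away.

Call:
{"name": "shift_gripper", "arguments": {"plan": [[[0.37,0,-0.24,0,-0.2,0],[0.37,0,-0.24,0,-0.2,0],[0.37,0,-0.24,0,-0.2,0],[0,0,0,0,0,0],[0,0,0,0,0,0],[0,0,0,0,0,0],[0,0,0,0,0,0]]]}}

```text
time_s: 14.5
ee_pos: [0.5863, -0.0578, 0.2391]
eef_rot: [3.141, 0.7, 2.359]
force: [-0.4, 0.0, -1.7]
grip_width: 0.0137
grip_force: 40.0
```

```bash
python3 lip.py
```

```text
lip [ 0.5921 -0.0635  0.1518] tilt 40.1 [ 0.04  0.18  1.78 -0.72  0.8  -0.33] down/tool [ 0.644 -0.     0.765]
```

Call:
{"name": "shift_gripper", "arguments": {"plan": [[[-2,0,-2,0,0.2,0],[-2,0,-2,0,0.2,0],[-1,0,-2,0,0.4,0],[-0.5,0,-2,0,0.4,0],[0,0,-1,0,0.4,0],[0,0,0,0,0.4,0],[0,0,0,0,0.4,0],[0,0,0,0,0.4,0],[0,0,0,0,0,0]]]}}

```text
time_s: 15.4
ee_pos: [0.5826, -0.0546, 0.3457]
eef_rot: [-3.141, -0.003, 2.358]
force: [0.5, -0.5, -1.5]
grip_width: 0.0137
grip_force: 40.0
```

```bash
python3 lip.py
```

```text
lip [ 0.547  -0.0192  0.2738] tilt 0.2 [-0.16  0.33  1.22  0.    1.6  -0.94] down/tool [-0.003  0.     1.   ]
```

Call:
{"name": "shift_gripper", "arguments": {"plan": [[[2,0,0,0,0,0],[3,0,0,0,0,0],[3,0,0,0,0,0],[3,0,0,0,0,0],[3,0,0,0,0,0],[3,0,0,0,0,0],[3,0,0,0,0,0],[3,0,0,0,0,0],[2,0,0,0,0,0],[0,0,0,0,0,0]]]}}

```text
time_s: 16.4
ee_pos: [0.4033, 0.124, 0.3469]
eef_rot: [3.139, 0.003, 2.362]
force: [-0.7, -0.2, -1.2]
grip_width: 0.0139
grip_force: 40.0
```

```bash
python3 - <<'E'
from h import *
from scipy.spatial.transform import Rotation as R
a=ctrl.camera("top")["pixels"];s=ctrl.camera("scene")["pixels"]
f=lambda im,x,y,w,h,W:cv2.resize(im[y:y+h,x:x+w],(W,400),interpolation=cv2.INTER_CUBIC)
cv2.imwrite("pics/p3.png",np.hstack([f(a,390,120,100,100,400),f(s,330,170,100,100,400)]))
o=ctrl.get_obs();r=R.from_euler('xyz',o['eef_rot'])
print(r.inv().apply(np.array([.4044,.3307,.24])-o['ee_pos']).round(4))
E
```

```text
[0.1466 0.1475 0.1065]
```

View pics/p3.png

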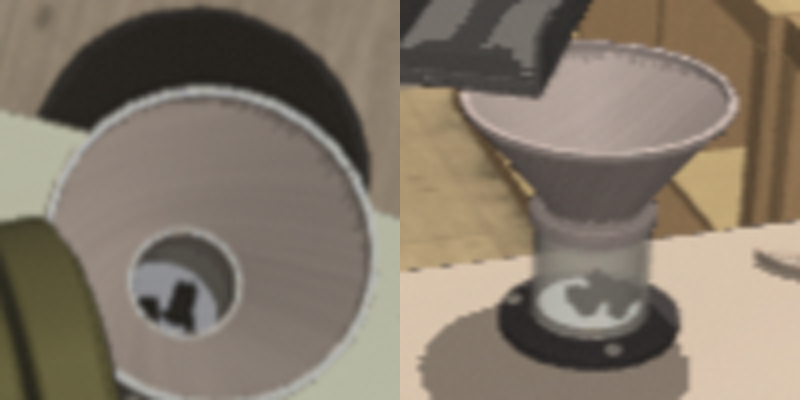

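Both views show the funnel cone clear and the dark plugs on the jar floor, at top crop (175,305) and scene crop (605,295). Now I'll return the scoop to its original spot.

To row units: 0.02 m is 2, 0.0175 m is 1.75, -0.1 rad is -0.4.

Call:
{"name": "shift_gripper", "arguments": {"plan": [[[1,1,0,0,0,0],[2,2,0,0,0,0],[2,2,0,0,0,0],[2,2,0,0,0,0],[2,2,0,0,0,0],[2,2,0,0,0,0],[2,2,0,0,0,0],[1.66,1.75,0,0,0,0],[0,0,2,0,0,-0.4],[0,0,2,0,0,-0.4]]]}}

```text
time_s: 17.5
ee_pos: [0.4053, 0.3309, 0.3055]
eef_rot: [3.141, 0.001, 2.564]
force: [0.7, 0.3, -1.4]
grip_width: 0.0134
grip_force: 40.0
```

Call:
{"name": "shift_gripper", "arguments": {"plan": [[[0,0,3,0,0,-0.4],[0,0,3,0,0,-0.36],[0,0,3,0,0,0],[0,0,3,0,0,0],[0,0,3,0,0,0],[0,0,2,0,0,0],[0,0,2,0,0,0],[0,0,1,0,0,0],[0,0,1,0,0,0],[0,0,0,0,0,0]]]}}

```text
time_s: 18.5
ee_pos: [0.4044, 0.3304, 0.0956]
eef_rot: [-3.141, -0.0, 2.75]
force: [0.1, 0.6, -0.5]
grip_width: 0.0137
grip_force: 40.0
```

```bash
python3 lip.py
```

```text
lip [0.3581 0.3495 0.0236] tilt 0.1 [ 0.61  0.39  1.73 -0.    1.02 -0.56] down/tool [-0.     0.001  1.   ]
```

Call:
{"name": "shift_gripper", "arguments": {"plan": [[[0,0,0.6,0,0,0],[0,0,0.5,0,0,0],[0,0,0.3,0,0,0],[0,0,0.2,0,0,0],[0,0,0,0,0,0],[0,0,0,0,0,0]]]}}

```text
time_s: 19.1
ee_pos: [0.4044, 0.3308, 0.0806]
eef_rot: [3.141, 0.0, 2.75]
force: [0.2, -0.1, -0.5]
grip_width: 0.0135
grip_force: 40.0
```

To row units: 0.001 m is 0.1.

Call:
{"name": "shift_gripper", "arguments": {"plan": [[[0,0,0.1,0,0,0],[0,0,0.1,0,0,0],[0,0,0,0,0,0],[0,0,0,0,0,0]]]}}

```text
time_s: 19.5
ee_pos: [0.4045, 0.3309, 0.0788]
eef_rot: [3.141, 0.0, 2.75]
force: [-0.8, 0.7, 4.1]
grip_width: 0.014
grip_force: 40.0
```

Call:
{"name": "shift_gripper", "arguments": {"plan": [[[0,0,0,0,0,0],[0,0,0,0,0,0],[0,0,0,0,0,0],[0,0,0,0,0,0],[0,0,0,0,0,0],[0,0,0,0,0,0],[0,0,0,0,0,0],[0,0,0,0,0,0],[0,0,0,0,0,0],[0,0,0,0,0,0]]], "jaw": 0.094}}

```text
time_s: 20.5
ee_pos: [0.4044, 0.3308, 0.0784]
eef_rot: [3.142, 0.0, 2.75]
force: [0.5, -0.3, -0.7]
grip_width: 0.0902
grip_force: 0.0
```

Call:
{"name": "shift_gripper", "arguments": {"plan": [[[0,0,0,0,0,0],[0,0,0,0,0,0],[0,0,-1,0,0,0],[0,0,-2,0,0,0],[0,0,-3,0,0,0],[0,0,-4,0,0,0],[0,0,-4,0,0,0],[0,0,-4,0,0,0],[0,0,0,0,0,0],[0,0,0,0,0,0]]]}}

```text
time_s: 21.5
ee_pos: [0.4043, 0.3308, 0.2592]
eef_rot: [3.14, 0.001, 2.75]
force: [0.6, -0.3, 0.4]
grip_width: 0.0942
grip_force: 0.0
```

```bash
python3 - <<'E'
from h import *
cv2.imwrite("pics/fin_s.png",ctrl.camera("scene")["pixels"])
a=cv2.imread("pics/scene0.png");b=cv2.imread("pics/fin_s.png")
for n,im in(("start",a),("end",b)):
    g=im[320:380,215:262].max(2); print(n,"dark px in scoop",(g<30).sum(), "jar dark",(im[225:260,355:400].max(2)<110).sum())
# scoop outline displacement: bar and other scoop patches
for nm,(x,y,w,h) in {"bar":(225,290,30,35),"mouth":(215,365,50,20),"other":(305,262,70,76)}.items():
    t=a[y:y+h,x:x+w]; m=cv2.matchTemplate(b[y-12:y+h+12,x-12:x+w+12],t,cv2.TM_CCOEFF_NORMED); _,v,_,l=cv2.minMaxLoc(m); print(nm,round(v,3),l[0]-12,l[1]-12)
E
```

```text
start dark px in scoop 228 jar dark 557
end dark px in scoop 0 jar dark 735
bar 0.992 1 0
mouth 0.973 1 0
other 1.0 0 0
```

```bash
python3 - <<'E'
from h import *
for n in("top","scene"):
    a=cv2.imread(f"pics/{n}0.png").max(2).astype(int);b=ctrl.camera(n)["pixels"].max(2).astype(int)
    m=((a>b+50)).astype(np.uint8)
    k,l,s,c=cv2.connectedComponentsWithStats(m)
    print(n,[(c[i].round(0).tolist(),int(s[i,4])) for i in range(1,k) if s[i,4]>6])
E
```

```text
top [([200.0, 342.0], 29474), ([433.0, 196.0], 75), ([77.0, 255.0], 7), ([224.0, 256.0], 8), ([226.0, 263.0], 44), ([243.0, 263.0], 80), ([229.0, 276.0], 12), ([227.0, 295.0], 189), ([630.0, 462.0], 684), ([378.0, 464.0], 10), ([374.0, 474.0], 8), ([405.0, 476.0], 20)]
scene [([153.0, 27.0], 1084), ([272.0, 33.0], 14235), ([554.0, 5.0], 101), ([242.0, 106.0], 21), ([633.0, 110.0], 43), ([233.0, 120.0], 11), ([242.0, 146.0], 2295), ([166.0, 145.0], 415), ([144.0, 147.0], 11), ([512.0, 151.0], 9), ([196.0, 153.0], 10), ([498.0, 155.0], 8), ([170.0, 169.0], 572), ([276.0, 168.0], 9), ([185.0, 196.0], 58), ([259.0, 214.0], 136), ([265.0, 208.0], 19), ([380.0, 244.0], 121), ([634.0, 285.0], 7), ([241.0, 310.0], 15), ([259.0, 361.0], 65), ([546.0, 357.0], 302), ([175.0, 429.0], 7478), ([312.0, 475.0], 396)]
```

```bash
python3 -c "
from station import ctrl;print(ctrl.hand_in())"
```

```text
the job is handed in; nothing more can be done
None
```

The job is handed in (no verdict came back): the plugs are poured into the jar, the empty scoop stands released on its original spot, and the bearing scoop was not moved; the images show dark plug shapes in the jar and none in the scoop, funnel or on the table, though I could not count all three separately.

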